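# Set out the shaft parts in order of height

## Task

Set the four hollow shaft parts (ball bearing, nut, plain sleeve, flanged bush) out for assembly, one on each plywood board, in order of height: the lowest part on the board with one dot, the next on two dots, the next on three, the tallest on four. Each stands the same way up as it does now, in the middle of the scribed circle; leave the tape measure and the V block where they are.

Things in the scene. Friction and masses are not known exactly. Their poses are not given: they have to be found in the camera images.
- bearing: Small steel ball bearing lying flat, a ring 45 mm across and 14 mm high. Loose, lies or stands on the bench. Origin: centre of its underside; z up along its axis.
- nut: Large brass-yellow hexagon nut lying flat, 24 mm high, 46 mm across the flats and 52 mm across the corners; two opposite flats face along its own +x and -x. Loose, lies or stands on the bench. Origin: centre of its underside; z up along its axis.
- sleeve: Plain light-grey steel sleeve (thick-walled tube) standing on end, 50 mm across, 36 mm high. Loose, lies or stands on the bench. Origin: centre of its underside; z up along its axis.
- bush: Bronze-brown flanged bush standing on its flange, 50 mm high; flange 54 mm across and 6 mm thick at the bottom, above it a barrel 42 mm across. Loose, lies or stands on the bench. Origin: centre of its underside; z up along its axis.
- board_1: Fixed plywood set-down board with one dot drilled in one row near its far edge (each a black disc 14 mm across, neighbours 19.5 mm apart). 112 x 84 mm, 8 mm thick, flat top with a dark scribed circle 72 mm across. Origin: on the underside, below the centre of the scribed circle; the top is at z = +8 mm. x points from the circle towards the row of dots (the row lies 55 mm out, parallel to y); the board reaches from x = -42 to +70 mm, y = -42 to +42 mm. z up.
- board_2: Fixed plywood set-down board with two dots drilled in one row near its far edge (each a black disc 14 mm across, neighbours 19.5 mm apart). 112 x 84 mm, 8 mm thick, flat top with a dark scribed circle 72 mm across. Origin: on the underside, below the centre of the scribed circle; the top is at z = +8 mm. x points from the circle towards the row of dots (the row lies 55 mm out, parallel to y); the board reaches from x = -42 to +70 mm, y = -42 to +42 mm. z up.
- board_3: Fixed plywood set-down board with three dots drilled in one row near its far edge (each a black disc 14 mm across, neighbours 19.5 mm apart). 112 x 84 mm, 8 mm thick, flat top with a dark scribed circle 72 mm across. Origin: on the underside, below the centre of the scribed circle; the top is at z = +8 mm. x points from the circle towards the row of dots (the row lies 55 mm out, parallel to y); the board reaches from x = -42 to +70 mm, y = -42 to +42 mm. z up.
- board_4: Fixed plywood set-down board with four dots drilled in one row near its far edge (each a black disc 14 mm across, neighbours 19.5 mm apart). 112 x 84 mm, 8 mm thick, flat top with a dark scribed circle 72 mm across. Origin: on the underside, below the centre of the scribed circle; the top is at z = +8 mm. x points from the circle towards the row of dots (the row lies 55 mm out, parallel to y); the board reaches from x = -42 to +70 mm, y = -42 to +42 mm. z up.
- tape: Yellow and black tape measure, loose, standing on edge, 33 x 75 x 59 mm high (75 mm along its y). Bystander, not to be disturbed. Origin: centre of its underside.
- v_rest: Steel V block, loose, 62 x 56 x 45 mm high, with a V groove in its top. Bystander, not to be disturbed. Origin: centre of its underside.
There are look-alikes about, which are no part of the job. What is shaped like the bush but green is not meant.

How it is judged:
At the end, for the whole second after the job is handed in: Bearing on the one-dot board, nut on two dots, sleeve on three, flanged bush on four: each within 15 mm of the centre of the circle, resting on the board, upright within 0.12 rad, same side up as at the start, released and at rest (horizontal distance between bearing and board_1 below 0.015 m and z of bearing in the frame of board_1 between 0.005 and 0.012 m and angle between each of bearing, nut, sleeve, bush's own z axis and vertical below 0.12 rad and linear speed of each of bearing, nut, sleeve, bush below 0.02 m/s and contact force between each of bearing, nut, sleeve, bush and the fingers below 0.05 N and horizontal distance between nut and board_2 below 0.015 m and z of nut in the frame of board_2 between 0.005 and 0.012 m and horizontal distance between sleeve and board_3 below 0.015 m and z of sleeve in the frame of board_3 between 0.005 and 0.012 m and horizontal distance between bush and board_4 below 0.015 m and z of bush in the frame of board_4 between 0.005 and 0.012 m); the robot touches nothing.
It fails at once if the tape measure is moved by more than 25 mm (distance of tape from where it was at the start of the episode above 0.025 m).
It fails at once if the V block is moved by more than 25 mm (distance of v_rest from where it was at the start of the episode above 0.025 m).
It also fails if it takes over 93 s, if anything falls off the work surface, if the arm or the gripper's body presses on something with over 40 N, if the wrist force passes 120 N, or if a joint passes its speed limit or range.

## Robot

A 7-joint arm with a two-finger parallel gripper is mounted at the origin on a cart in front of the work surface, level with it; the furniture and walls round the work are solid. World frame = base frame: x ahead of the robot, y to its left, z up, the work surface at z = 0. Lengths are in m, angles in rad, forces in N, time in s.
With the tool pointing down it reaches from about 0.4 to 0.85 m from the base axis. Payload 10.4 kg.
Tool frame: the origin (TCP) lies on the centre line of the jaws, within the pads' length; the fingertips stand 11 mm ahead of it and the grasp point (between the pads) lies 8 mm behind it; z points along the fingers, y is the line along which they close (so a half turn about z gives the same grasp; the last joint's range is limited). The gripper opens to 87 mm and grips with 3 to 60 N. Pads are 19 mm wide; open, the fingers measure 117 mm over their backs; the gripper's body (75 mm by 190 mm) begins 51 mm behind the grasp point.
Start: joints at [-1.157, 0.332, -0.065, 1.46, 0.022, 1.35, -0.088], TCP at [0.264, 0.566, 0.234] pointing down, gripper open.
Joint ranges: [-2.6, 2.6], [-0.5, 2.12], [-1.47, 1.34], [0.16, 2.42], [-1.27, 4.41], [0.06, 2.06], [-2.6, 2.6]. Speed limits (rad/s): [2.22, 2.22, 2.79, 2.79, 3.14, 3.14, 3.14].

## Interface

Orientations are given as a unit quaternion [x, y, z, w].
In Python, from bench import r gives the robot as it stands.
- The arm moves only by the shell command python3 -m pendant 'ROWS' [OPENING] [FORCE]. ROWS is JSON, a list of rows, each a list of 4 numbers: the shift along the tool's x, y, z in m, then the turn about the tool's z in rad. A call has 1 to 8 rows; each row shifts and turns the commanded pose from where the row before left it, along the tool's axes as they then stand; what a row does not reach is not made up. A row lasts 1/12 s, in which the tool goes at most 41.7 mm and 7.16 degrees, less where a joint would pass 70% of its speed; a pose out of reach is approached as far as the arm can. A call with a gripper value outside its range is refused whole. OPENING is the opening, from 0 (shut) to 1 (fully open), set as the call begins (- or left out, the last holds). The fingers move at their own pace and stop on an object; FORCE is the grip in N (left out, the last holds). Time passes only in rows, so rows that do not move let the fingers close. It gives the time, the measured TCP pose, the force, the opening and the grip force at its end, in the units of the state.
- r.read_state(): the state, without advancing time (a new reading comes with each control period).
- r.camera(name): name is "side" or "top"; returns a dict with "img" (420x560x3 uint8, red, green, blue), "camera_matrix" (3x3 intrinsics, pixels), "xyz" and "attitude" of the camera in the world. Camera axes: x right, y down, z forward; pixel columns grow to the right and rows downward; lengths in m; the calibration is good to about 2 mm. A picture is of the moment at which its call begins. There is no depth.
- r.close_job(): hands the job in; it is judged then, once.
Trained networks look in the newest picture that a camera, given by its name, has taken for a name from the list of things; names that differ only in an ending like _2 or _b are one class to them, and where a whole thing is asked for, a point or a joint stands for the part that bears it (a point fixed in the world has none). Each returns a list of dicts, best first, with "score" (0 to 1); they miss things now and then, are a little off and sometimes report something else, mostly with a low value. They report only what shows in the picture. A call takes as long as a camera call. They do not tell look-alikes from the thing itself.
- r.outline_of(thing, camera): "mask" (420x560 bool, what is visible of it) and "bbox" ([centre column, centre row, width, height] in pixels, round what is visible of it).
The state is a dict: "time": time; "joint_positions": joint angles; "joint_vel": joint speeds; "joint_torque": joint torques, N m; "ee_pos": TCP position; "eef_rot": TCP orientation; "ft_force": force on the tool from outside, world axes, zero at the start; "torque": the same for the moment, N m; "width": finger opening in m; "grip_force": force on a finger pad.
Only numpy, scipy, OpenCV 4.12 (cv2) and the standard library are available. Lean on these libraries where they do the work, as an engineer would, in place of code of your own. Each camera call takes 0.05 s, during which the arm holds its last target. There are 200 camera calls.

## Working session

There is one attempt and no reset: what is moved stays moved. The work goes in short steps, Python scripts to look and compute and a shell command to move; the robot and the scene stay as the last step left them, time stands still between calls to the robot, and variables do not carry over. Pictures are saved under pics/ and viewed, at most 14 in all, crops included, and the job is handed in when it is done.

```bash
ls; mkdir -p pics; python3 - <<'E'
from bench import r
import cv2
s=r.read_state(); print(s)
for n in("top","side"):
    c=r.camera(n); cv2.imwrite(f"pics/{n}0.png",c["img"][:,:,::-1]); print(n,c["camera_matrix"],c["xyz"],c["attitude"])
    for t in("bearing","nut","sleeve","bush","board_1","tape","v_rest"):
        print(t,[(round(d["score"],2),[int(v) for v in d["bbox"]]) for d in r.outline_of(t,n)])
E
```

```text
pics
{'time': 0.0, 'joint_positions': array([-1.15656743,  0.33285238, -0.06471483,  1.46096455,  0.0216078 ,
        1.34989669, -0.08848898]), 'joint_vel': array([ 0.00087292,  0.00087361, -0.00108248,  0.00102898, -0.00154313,
        0.0012914 ,  0.00191272]), 'joint_torque': array([-3.83154693e-04, -6.23255253e+01,  2.44348141e-02, -3.89897847e+01,
       -6.15155837e-02,  3.99844826e-02,  1.14194181e-04]), 'ee_pos': array([0.26425582, 0.56596548, 0.23275505]), 'eef_rot': array([ 2.16658417e-01,  9.76247214e-01, -7.02345081e-04, -1.19913147e-04]), 'ft_force': array([0.08097438, 0.45154567, 0.14038924]), 'torque': array([-0.05133416, -0.0085383 , -0.01529942]), 'grip_force': 0.0, 'width': 0.08673706230917128}
top [[454.16341016   0.         280.13381382]
 [  0.         454.16341016 206.29174677]
 [  0.           0.           1.        ]] [ 0.33668521 -0.01170743  1.10623763] [ 0.70501138 -0.70099066  0.07433815 -0.07774893]
bearing [(0.83, [120, 236, 16, 19])]
nut [(0.79, [436, 228, 21, 19]), (0.61, [122, 236, 20, 19])]
sleeve [(0.58, [312, 185, 20, 24])]
bush [(0.63, [226, 152, 
[... 163 characters left out ...]
5, [121, 235, 15, 20])]
tape [(0.84, [183, 203, 33, 21])]
v_rest [(0.61, [366, 203, 30, 31]), (0.2, [436, 229, 24, 23])]
side [[435.16225672   0.         279.09138864]
 [  0.         435.16225672 207.77575634]
 [  0.           0.           1.        ]] [ 0.08098973 -0.93744756  0.61604153] [ 0.83605031 -0.19017894  0.12418037 -0.49943077]
bearing []
nut [(0.82, [349, 311, 22, 19]), (0.69, [287, 202, 17, 17])]
sleeve [(0.92, [318, 228, 19, 21])]
bush [(0.75, [308, 190, 12, 17]), (0.72, [291, 201, 16, 21])]
board_1 [(0.94, [249, 211, 47, 21]), (0.93, [209, 198, 45, 25]), (0.73, [268, 244, 52, 27]), (0.72, [277, 293, 59, 30])]
tape [(0.69, [253, 182, 9, 19])]
v_rest [(0.57, [327, 257, 37, 32])]
```

```bash
python3 - <<'E'
import cv2
a=cv2.imread("pics/top0.png")[130:310,80:480]; cv2.imwrite("pics/topc.png",cv2.resize(a,(800,360),interpolation=cv2.INTER_CUBIC))
a=cv2.imread("pics/side0.png")[150:350,170:430]; cv2.imwrite("pics/sidec.png",cv2.resize(a,(780,600),interpolation=cv2.INTER_CUBIC))
E
```

```text
(no output)
```

View pics/topc.png

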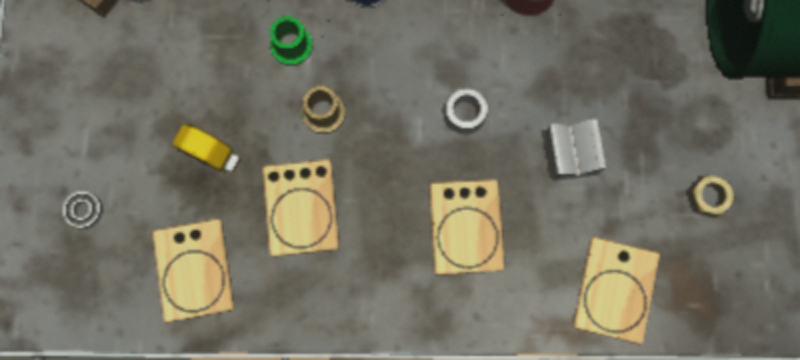

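View pics/sidec.png

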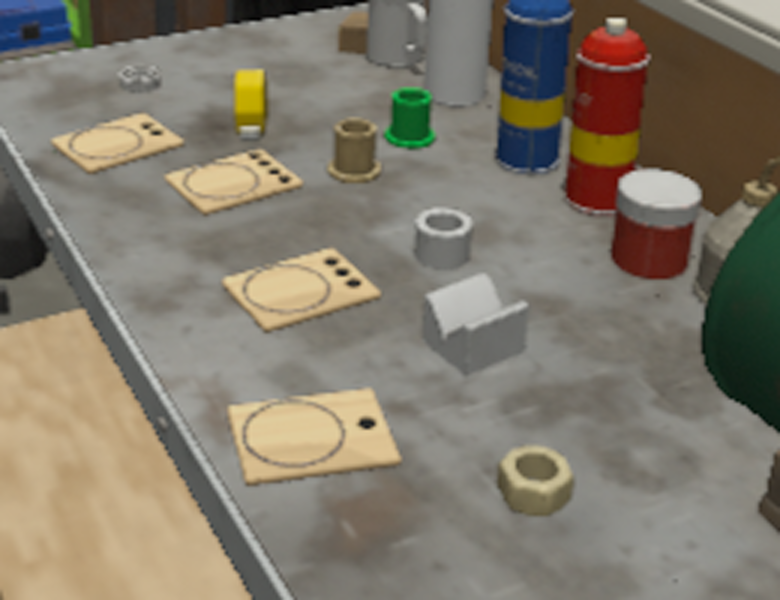

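View pics/top0.png

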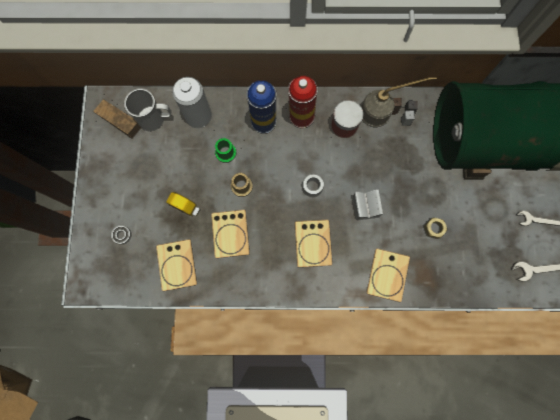

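```bash
cat > h.py <<'E'
from bench import r
import numpy as np, cv2
from scipy.spatial.transform import Rotation as R
from scipy.optimize import least_squares
def proj(c,P):
    q=(np.asarray(P)-c["xyz"])@R.from_quat(c["attitude"]).as_matrix()@c["camera_matrix"].T
    return q[:,:2]/q[:,2:]
def ray(c,uv,z):
    d=R.from_quat(c["attitude"]).as_matrix()@np.linalg.solve(c["camera_matrix"],[*uv,1])
    return c["xyz"]+d*(z-c["xyz"][2])/d[2]
t=np.linspace(0,2*np.pi,48,endpoint=False)
def ring(rad,z,n=48):
    t=np.linspace(0,2*np.pi,n,endpoint=False); return np.c_[rad*np.cos(t),rad*np.sin(t),np.full(n,z)]
M=dict(bearing=np.r_[ring(.0225,0),ring(.0225,.014)],nut=np.r_[ring(.025,0),ring(.025,.024)],sleeve=np.r_[ring(.025,0),ring(.025,.036)],
 bush=np.r_[ring(.027,0),ring(.027,.006),ring(.021,.05)])
def cen(pts):
    m=cv2.moments(cv2.convexHull(pts.astype(np.float32))); return np.array([m["m10"]/m["m00"],m["m01"]/m["m00"]])
def locate(c,mask,name,base=0.):
    v,u=np.nonzero(mask); g=cen(np.c_[u,v]); x0=ray(c,g,base+.02)[:2]
    f=lambda p: cen(proj(c,M[name]+[p[0],p[1],base]))-g
    return least_squares(f,x0,diff_step=1e-3,x_scale=.01).x
E
python3 - <<'E'
from h import *
for n in("top","side"):
    c=r.camera(n)
    for k in M:
        for d in r.outline_of(k,n):
            p=locate(c,d["mask"],k); print(n,k,round(d["score"],2),[int(v) for v in d["bbox"]],p.round(3),round(np.hypot(*p),3),round(np.degrees(np.arctan2(p[1],p[0]))))
    for d in r.outline_of("board_1",n):
        if d["bbox"][2]<30: continue
        v,u=np.nonzero(d["mask"]); rect=cv2.minAreaRect(np.c_[u,v].astype(np.float32)); 
        q=np.array([ray(c,w,.008)[:2] for w in cv2.boxPoints(rect)]) if n=="top" else np.zeros((4,2))
        hull=np.c_[u,v]; w=ray(c,cen(hull),.006)
        print(n,"board",[int(x) for x in d["bbox"]],w.round(3),[round(np.linalg.norm(q[i]-q[i-1]),3) for i in(1,2)],np.degrees([np.arctan2(*(q[i]-q[i-1])[::-1]) for i in(1,2)]).round())
    for k in("tape","v_rest"):
        for d in r.outline_of(k,n)[:1]: print(n,k,ray(c,d["bbox"][:2],.025).round(3))
# nut yaw: top picture colour crop
c=r.camera("top"); a=c["img"][215:243,422:450,::-1]; b=c["img"][222:250,107:135,::-1]
big=[cv2.resize(x,(380,380),interpolation=cv2.INTER_CUBIC) for x in(a,b)]
cv2.imwrite("pics/nb.png",np.hstack(big))
E
```

```text
top bearing 0.63 [122, 235, 19, 21] [0.504 0.382] 0.633 37
top bearing 0.6 [231, 234, 39, 47] [0.509 0.116] 0.522 13
top nut 0.8 [435, 229, 23, 17] [ 0.524 -0.385] 0.65 -36
top bush 0.73 [225, 151, 22, 23] [0.719 0.135] 0.732 11
top bush 0.71 [245, 184, 24, 24] [0.631 0.091] 0.637 8
top board [312, 241, 36, 48] [ 0.486 -0.087  0.006] [np.float64(0.085), np.float64(0.112)] [ -86. -178.]
top board [390, 274, 43, 54] [ 0.411 -0.266  0.006] [np.float64(0.118), np.float64(0.089)] [ -14. -102.]
top board [231, 235, 40, 48] [0.508 0.116 0.006] [np.float64(0.085), np.float64(0.112)] [ -84. -174.]
top board [179, 265, 42, 50] [0.431 0.244 0.006] [np.float64(0.088), np.float64(0.116)] [ -82. -170.]
top tape [0.577 0.234 0.025]
top v_rest [ 0.576 -0.215  0.025]
side bearing 0.63 [217, 177, 8, 8] [0.504 0.381] 0.632 37
side nut 0.58 [350, 312, 25, 20] [ 0.524 -0.384] 0.65 -36
side sleeve 0.83 [320, 229, 21, 19] [ 0.628 -0.088] 0.634 -8
side sleeve 0.34 [254, 184, 8, 19] [0.584 0.25 ] 0.635 23
side bush 0.76 [289, 200, 18, 23] [0.631 0.091] 0.638 8
side bush 0.59 [308, 189, 14, 16] [0.718 0.132] 0.73 10
side bush 0.36 [276, 296, 61, 29] [ 0.401 -0.287] 0.493 -36
side board [278, 297, 59, 29] [ 0.408 -0.271  0.006] [np.float64(0.0), np.float64(0.0)] [0. 0.]
side board [207, 199, 42, 23] [0.427 0.237 0.006] [np.float64(0.0), np.float64(0.0)] [0. 0.]
side board [249, 210, 44, 19] [0.508 0.111 0.006] [np.float64(0.0), np.float64(0.0)] [0. 0.]
side board [269, 245, 52, 28] [ 0.485 -0.093  0.006] [np.float64(0.0), np.float64(0.0)] [0. 0.]
side tape [0.577 0.214 0.025]
side v_rest [ 0.574 -0.225  0.025]
```

View pics/nb.png

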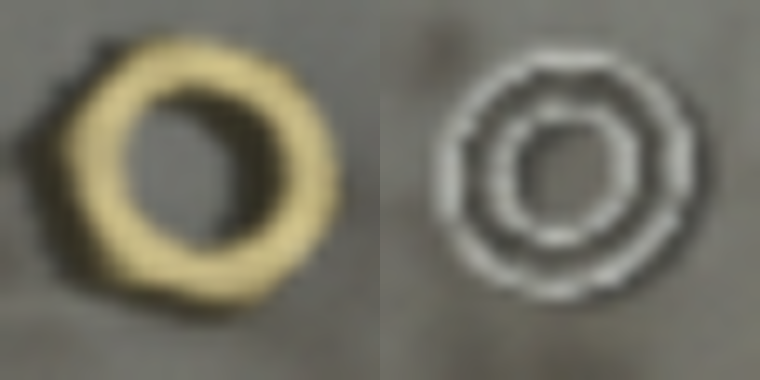

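```bash
python3 - <<'E'
from h import *
c=r.camera("top"); 
g={1:(387.5,280.5),2:(177,270.5),3:(313.5,248.5),4:(230.5,239)}
T=np.linspace(0,2*np.pi,90)
gray=cv2.cvtColor(c["img"],cv2.COLOR_RGB2GRAY).astype(np.float32)
for k,uv in g.items():
    p0=ray(c,uv,.008)[:2]; best=min((cv2.remap(gray,*[a.astype(np.float32)[None] for a in proj(c,np.c_[p0[0]+dx+.036*np.cos(T),p0[1]+dy+.036*np.sin(T),T*0+.008]).T],cv2.INTER_LINEAR).mean(),p0[0]+dx,p0[1]+dy) for dx in np.arange(-.008,.0081,.0005) for dy in np.arange(-.008,.0081,.0005))
    print(k,p0.round(3),np.round(best,4))
img=c["img"][200:260,400:470]; b=cv2.resize(img,None,fx=8,fy=8,interpolation=cv2.INTER_CUBIC)
h=cv2.cvtColor(b,cv2.COLOR_RGB2HSV); m=((h[...,1]>75)&(h[...,2]>90)).astype(np.uint8)
n,l,s,_=cv2.connectedComponentsWithStats(m); i=1+np.argmax(s[1:,4]); v,u=np.nonzero(l==i)
H=cv2.convexHull(np.c_[u,v].astype(np.int32)); A=np.zeros(m.shape,np.uint8); cv2.fillConvexPoly(A,H,1); print(s[i])
res=[]
for yaw in range(0,60,3):
  for dx in np.arange(-.006,.0061,.0015):
    for dy in np.arange(-.006,.0061,.0015):
      a=np.radians(yaw+30+60*np.arange(6)); P=np.r_[np.c_[np.cos(a),np.sin(a),a*0],np.c_[np.cos(a),np.sin(a),a*0]]*.0266+[.524+dx,-.385+dy,0]; P[6:,2]=.024
      q=((proj(c,P)-[400,200])*8+3.5).astype(np.int32); B=np.zeros_like(A); cv2.fillConvexPoly(B,cv2.convexHull(q),1)
      res.append(((A&B).sum()/(A|B).sum(),yaw,dx,dy))
by={}
for x in res: by[x[1]]=max(by.get(x[1],(0,)),x)
for y in by: print(y,np.round(by[y],4)[[0,2,3]])
E
```

```text
1 [ 0.397 -0.263] [129.996    0.398   -0.2621]
2 [0.418 0.241] [129.6021   0.4188   0.2428]
3 [ 0.473 -0.087] [ 1.327347e+02  4.732000e-01 -8.670000e-02]
4 [0.495 0.115] [1.307529e+02 4.958000e-01 1.154000e-01]
[  213   144   162   158 11657]
0 [0.7691 0.0015 0.0015]
3 [ 0.7712  0.0015 -0.    ]
6 [ 0.7717  0.0015 -0.0015]
9 [ 0.7703  0.0015 -0.0015]
12 [ 0.7693  0.0015 -0.    ]
15 [ 0.7696  0.0015 -0.0015]
18 [ 0.7672  0.0015 -0.0015]
21 [ 0.7681  0.0015 -0.0015]
24 [ 0.7707  0.0015 -0.0015]
27 [ 0.7698  0.003  -0.003 ]
30 [ 0.7739  0.0015 -0.    ]
33 [ 0.7758 -0.      0.0015]
36 [ 0.7762  0.003  -0.0015]
39 [ 0.7783 -0.      0.0015]
42 [ 0.7751  0.0015 -0.    ]
45 [ 0.7739  0.0015 -0.    ]
48 [ 0.7733  0.003  -0.    ]
51 [ 0.7719  0.0015 -0.    ]
54 [ 0.7699  0.003  -0.0015]
57 [ 0.7707 -0.      0.0015]
```

```bash
python3 - <<'E'
from h import *
c=r.camera("top"); print(R.from_quat(c["attitude"]).as_matrix().round(3))
img=c["img"][200:260,400:470]; b=cv2.resize(img,None,fx=8,fy=8,interpolation=cv2.INTER_CUBIC)
h=cv2.cvtColor(b,cv2.COLOR_RGB2HSV)
for vt in(120,140):
  m=((h[...,1]>60)&(h[...,2]>vt)).astype(np.uint8)
  n,l,s,_=cv2.connectedComponentsWithStats(m); i=1+np.argmax(s[1:,4]); v,u=np.nonzero(l==i)
  A=np.zeros(m.shape,np.uint8); cv2.fillConvexPoly(A,cv2.convexHull(np.c_[u,v].astype(np.int32)),1); print(s[i])
  by={}
  for yaw in range(0,60,4):
   for dx in np.arange(-.004,.0041,.001):
    for dy in np.arange(-.004,.0041,.001):
     for z0 in(0,.016):
      a=np.radians(yaw+30+60*np.arange(6)); P=np.r_[np.c_[np.cos(a),np.sin(a),a*0],np.c_[np.cos(a),np.sin(a),a*0]]*.0266+[.524+dx,-.385+dy,z0]; P[6:,2]=.024
      q=((proj(c,P)-[400,200])*8+3.5).astype(np.int32); B=np.zeros_like(A); cv2.fillConvexPoly(B,cv2.convexHull(q),1)
      by[yaw]=max(by.get(yaw,(0,)),((A&B).sum()/(A|B).sum(),dx,dy,z0))
  for y in by: print(y,np.round(by[y],3))
E
```

```text
[[ 0.006 -0.977  0.214]
 [-1.    -0.005  0.005]
 [-0.004 -0.214 -0.977]]
[  218   142   158   155 11526]
0 [0.864 0.001 0.    0.016]
4 [0.868 0.001 0.    0.016]
8 [0.866 0.001 0.    0.016]
12 [0.863 0.001 0.    0.016]
16 [0.859 0.001 0.    0.016]
20 [0.86  0.001 0.    0.016]
24 [0.862 0.001 0.    0.016]
28 [0.865 0.001 0.    0.016]
32 [0.868 0.001 0.    0.016]
36 [0.873 0.001 0.    0.016]
40 [0.874 0.001 0.    0.016]
44 [0.868 0.    0.    0.016]
48 [0.868 0.    0.001 0.016]
52 [0.871 0.001 0.    0.016]
56 [0.868 0.001 0.    0.016]
[  220   143   154   151 10197]
0 [0.827 0.002 0.    0.016]
4 [0.829 0.001 0.001 0.016]
8 [0.832 0.001 0.001 0.016]
12 [ 0.831  0.001 -0.001  0.016]
16 [0.829 0.001 0.    0.016]
20 [0.831 0.001 0.    0.016]
24 [0.833 0.001 0.    0.016]
28 [0.835 0.001 0.    0.016]
32 [0.834 0.001 0.    0.016]
36 [0.834 0.001 0.    0.016]
40 [0.833 0.001 0.    0.016]
44 [0.831 0.    0.    0.016]
48 [ 0.828  0.001 -0.001  0.016]
52 [0.83  0.001 0.    0.016]
56 [0.829 0.001 0.001 0.016]
```

```bash
python3 - <<'E'
from h import *
def hexa(yaw,z): a=np.radians(yaw+30+60*np.arange(6)); return np.c_[np.cos(a)*.0266+.524,np.sin(a)*.0266-.385,a*0+z]
rows=[]
for n,(u0,v0) in(("top",(420,212)),("side",(333,295))):
    c=r.camera(n); b=cv2.resize(c["img"][v0:v0+34,u0:u0+34,::-1],None,fx=7.5,fy=7.5,interpolation=cv2.INTER_CUBIC); o=[b]
    for y in(5,35):
        d=b.copy()
        for z in(0,.024): cv2.polylines(d,[((proj(c,hexa(y,z))-[u0,v0])*7.5+3).astype(np.int32)],True,(0,0,255) if z else (255,0,0),1)
        o.append(d)
    rows.append(np.hstack(o))
cv2.imwrite("pics/nuty.png",np.vstack(rows))
E
```

```text
(no output)
```

View pics/nuty.png

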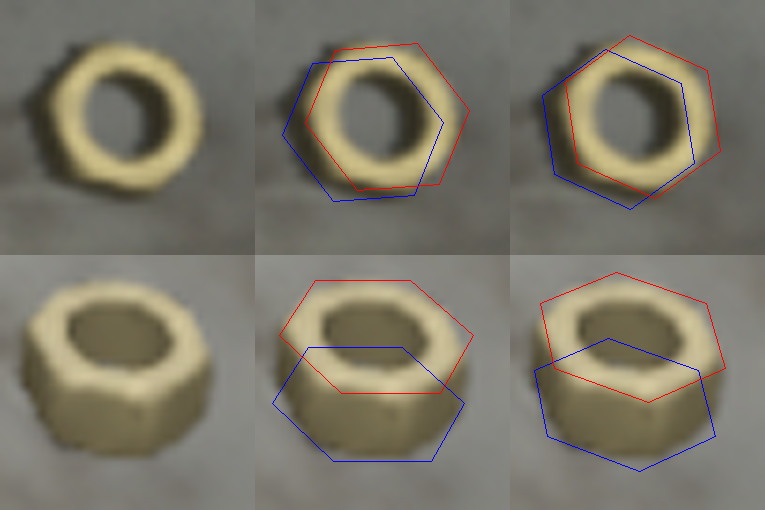

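```bash
python3 - <<'E'
from h import *
a,b=r.camera("top"),r.camera("side")
def line(c,uv): 
    p=ray(c,uv,0); d=p-c["xyz"]; return c["xyz"],d/np.linalg.norm(d)
for u,v in(((433,130),(405,258)),((445,165),(420,285))):
    (p,d),(q,e)=line(a,u),line(b,v); s=np.linalg.lstsq(np.c_[d,-e],q-p,rcond=None)[0]; print((p+s[0]*d).round(3),(q+s[1]*e).round(3))
E
python3 -m pendant '[[0,0,0,-0.11],[0,0,0,-0.11],[0,0,0,-0.11],[0,0,0,-0.107],[0,0,0,0]]' 1 20
python3 -m pendant '[[-0.03,-0.023,0.01,0],[-0.03,-0.023,0.01,0],[-0.03,-0.023,0.01,0],[-0.03,-0.023,0.01,0],[-0.03,-0.023,0.01,0],[-0.03,-0.023,0.01,0],[-0.03,-0.023,0.01,0],[-0.03,-0.023,0.01,0]]'
python3 -m pendant '[[0,0,0,0],[0,0,0,0]]'
```

```text
[ 0.746 -0.367  0.092] [ 0.698 -0.344  0.064]
[ 0.676 -0.409  0.039] [ 0.683 -0.413  0.044]
time: 2.37
ee_pos: [0.2645, 0.5663, 0.2336]
eef_rot: [-0.003, 1.0, 0.0, -0.0]
ft_force: [-0.5, -0.2, 0.0]
width: 0.0871
grip_force: 0.0
time: 3.03
ee_pos: [0.5057, 0.3811, 0.1533]
eef_rot: [0.002, 1.0, 0.0, 0.0]
ft_force: [0.4, 0.9, 0.2]
width: 0.087
grip_force: 0.0
time: 3.2
ee_pos: [0.5063, 0.3797, 0.1527]
eef_rot: [0.004, 1.0, -0.001, -0.0]
ft_force: [-0.1, -0.1, 0.4]
width: 0.0869
grip_force: 0.0
```

```bash

python3 -m pendant '[[0.002,0.002,0.035,0],[0,0,0.035,0],[0,0,0.035,0],[0,0,0.02,0],[0,0,0.013,0],[0,0,0,0]]'
python3 -m pendant '[[0,0,0,0],[0,0,0,0],[0,0,0,0],[0,0,0,0],[0,0,0,0],[0,0,0,0]]' 0 20
python3 -m pendant '[[0,0,0,0],[0,0,-0.04,0],[0,0,-0.04,0],[0,0,-0.02,0],[0,0,0,0]]'
```

```text
time: 3.7
ee_pos: [0.5008, 0.385, 0.0137]
eef_rot: [-0.0, 1.0, -0.0, -0.001]
ft_force: [0.7, 0.5, 0.3]
width: 0.087
grip_force: 0.0
time: 4.2
ee_pos: [0.5027, 0.3846, 0.0161]
eef_rot: [-0.0, 1.0, 0.0, 0.0]
ft_force: [0.7, -0.6, -1.5]
width: 0.055
grip_force: 0.0
time: 4.62
ee_pos: [0.5048, 0.3863, 0.1216]
eef_rot: [0.0, 1.0, 0.003, 0.003]
ft_force: [-0.0, 0.6, -1.5]
width: 0.0214
grip_force: 0.0
```

```bash

python3 -m pendant '[[0,0,0,0],[0,0,0,0],[0,0,0,0],[0,0,0,0],[0,0,0,0],[0,0,0,0],[0,0,0,0],[0,0,0,0]]' 0.85 20
python3 - <<'E'
from h import *
for n in("top","side"):
    c=r.camera(n)
    for d in r.outline_of("bearing",n): print(n,d["score"],d["bbox"],locate(c,d["mask"],"bearing"))
    cv2.imwrite(f"pics/b1{n}.png",c["img"][:,:,::-1])
E
```

```text
time: 5.28
ee_pos: [0.5024, 0.3844, 0.1154]
eef_rot: [-0.0, 1.0, -0.0, -0.0]
ft_force: [-0.4, 0.4, -0.4]
width: 0.0666
grip_force: 0.0
```

```bash

python3 -m pendant '[[0,-0.001,0.035,0],[0,0,0.035,0],[0,0,0.02,0],[0,0,0.012,0],[0,0,0,0]]'
python3 -m pendant '[[0,0,0,0],[0,0,0,0],[0,0,0,0],[0,0,0,0],[0,0,0,0],[0,0,0,0],[0,0,0,0],[0,0,0,0]]' 0 20
python3 -m pendant '[[0,0,0,0]]'
```

```text
time: 5.9
ee_pos: [0.5018, 0.3829, 0.013]
eef_rot: [-0.0, 1.0, -0.001, -0.001]
ft_force: [-0.3, -0.1, 0.4]
width: 0.0739
grip_force: 0.0
time: 6.57
ee_pos: [0.5026, 0.3834, 0.0138]
eef_rot: [-0.0, 1.0, 0.0, 0.0]
ft_force: [0.3, -1.2, 3.0]
width: 0.0437
grip_force: 20.0
time: 6.65
ee_pos: [0.5026, 0.3834, 0.0137]
eef_rot: [-0.0, 1.0, 0.0, 0.0]
ft_force: [-0.5, -1.0, 3.3]
width: 0.0438
grip_force: 20.0
```

```bash

python3 -m pendant '[[0,0,-0.02,0],[0,0,-0.035,0],[0,0,-0.035,0],[0,0,-0.035,0],[0.006,-0.02,0,0],[0.006,-0.035,0,0],[0.006,-0.035,0,0],[0.006,-0.035,0,0]]'
python3 -m pendant '[[0.006,-0.036,0,0],[0.006,-0.036,0,0],[0.006,-0.036,0,0],[0.006,-0.036,0,0],[0.006,-0.036,0,0],[0.006,-0.036,0,0],[0.006,-0.036,0,0],[0.006,-0.036,0,0]]'
python3 -m pendant '[[0.006,-0.036,0,0],[0.006,-0.036,0,0],[0.006,-0.036,0,0],[0.006,-0.036,0,0],[0.006,-0.036,0,0],[0.006,-0.03,0,0],[0,-0.02,0,0],[0,0,0,0]]'
```

```text
time: 7.32
ee_pos: [0.4777, 0.2571, 0.1383]
eef_rot: [-0.0, 1.0, 0.0, -0.0]
ft_force: [-0.1, -0.6, -1.6]
width: 0.0438
grip_force: 20.0
time: 7.98
ee_pos: [0.4298, -0.0311, 0.1385]
eef_rot: [-0.0, 1.0, 0.0, 0.0]
ft_force: [0.8, -0.5, -0.9]
width: 0.044
grip_force: 20.0
time: 8.65
ee_pos: [0.3934, -0.2638, 0.1387]
eef_rot: [0.003, 1.0, -0.001, 0.0]
ft_force: [-0.6, 0.3, -1.2]
width: 0.0437
grip_force: 20.0
```

```bash

python3 -m pendant '[[-0.004,0.002,0.03,0],[0,0,0.03,0],[0,0,0.03,0],[0,0,0.015,0],[0,0,0.01,0],[0,0,0,0],[0,0,0,0]]'
```

```text
time: 9.23
ee_pos: [0.3987, -0.2575, 0.0237]
eef_rot: [-0.0, 1.0, 0.0, -0.0]
ft_force: [0.2, -0.5, -0.8]
width: 0.0441
grip_force: 20.0
```

```bash

python3 -m pendant '[[0,-0.004,0.001,0],[0,0,0.001,0],[0,0,0,0]]'
python3 -m pendant '[[0,0,0,0],[0,0,0,0],[0,0,0,0],[0,0,0,0]]' 1
python3 -m pendant '[[0,0,-0.02,0],[0,0,-0.035,0],[0,0,-0.035,0],[0,0,-0.035,0],[-0.015,0.022,0,0],[-0.018,0.027,0,0],[-0.018,0.027,0,0],[-0.018,0.027,0,0]]'
python3 -m pendant '[[-0.018,0.027,0,0],[-0.018,0.027,0,0],[-0.018,0.027,0,0],[-0.018,0.027,0,0],[-0.018,0.027,0,0],[-0.018,0.027,0,0],[-0.018,0.027,0,0],[-0.018,0.027,0,0]]'
python3 - <<'E'
from h import *
for n in("top","side"):
    c=r.camera(n); cv2.imwrite(f"pics/p1{n}.png",c["img"][:,:,::-1])
    for d in r.outline_of("bearing",n): print(n,d["score"],d["bbox"],locate(c,d["mask"],"bearing",.008))
    for d in r.outline_of("bush",n): print(n,d["score"],d["bbox"],locate(c,d["mask"],"bush"))
E
```

```text
time: 9.48
ee_pos: [0.3989, -0.262, 0.0221]
eef_rot: [0.0, 1.0, -0.0, 0.001]
ft_force: [-0.8, -0.4, -1.4]
width: 0.0441
grip_force: 20.0
time: 9.82
ee_pos: [0.3988, -0.2617, 0.0217]
eef_rot: [-0.0, 1.0, -0.0, 0.0]
ft_force: [-0.4, -2.0, -0.3]
width: 0.063
grip_force: 0.0
time: 10.48
ee_pos: [0.4683, -0.1574, 0.147]
eef_rot: [0.0, 1.0, 0.0, 0.001]
ft_force: [0.2, -0.4, 0.4]
width: 0.0869
grip_force: 0.0
time: 11.15
ee_pos: [0.6121, 0.059, 0.1465]
eef_rot: [-0.0, 1.0, 0.0, -0.0]
ft_force: [1.3, -0.4, 0.4]
width: 0.0873
grip_force: 0.0
top 0.68 [386.8, 280.7, 14.3, 21.6] [ 0.39946727 -0.26244048]
side 0.66 [269.1, 292.6, 19.1, 17.9] [ 0.39951764 -0.26381745]
side 0.65 [347.8, 311.1, 24.5, 20.8] [ 0.52132861 -0.38655517]
side 0.86 [289.8, 202.4, 15.1, 17.6] [0.63078929 0.09272086]
side 0.8 [308.5, 190.1, 16.4, 18.9] [0.71864483 0.13314363]
```

The candidates for the bush are the bronze-brown one at top (242,185) / side (289,202) and the green one at top (226,152) / side (308,190). The enlarged crops show the brown one matches the description, so I'm picking the one at (0.631, 0.092).

```bash

python3 -m pendant '[[-0.019,0.033,0,0],[0,0,0,0],[0,0,0.035,0],[0,0,0.035,0],[0,0,0.03,0],[0,0,0.015,0],[0,0,0,0]]'
python3 -m pendant '[[0,0,0,0],[0,0,0,0],[0,0,0,0],[0,0,0,0],[0,0,0,0],[0,0,0,0],[0,0,0,0],[0,0,0,0]]' 0 20
python3 -m pendant '[[0,0,0,0],[0,0,0,0],[0,0,0,0]]'
```

```text
time: 12.03
ee_pos: [0.6277, 0.0886, 0.0278]
eef_rot: [0.001, 1.0, -0.001, -0.003]
ft_force: [-0.8, -0.5, -0.4]
width: 0.0869
grip_force: 0.0
time: 12.7
ee_pos: [0.6306, 0.0908, 0.0317]
eef_rot: [-0.0, 1.0, 0.0, 0.0]
ft_force: [0.1, 2.9, 1.4]
width: 0.0415
grip_force: 1.2
time: 12.95
ee_pos: [0.6306, 0.0908, 0.0318]
eef_rot: [-0.0, 1.0, 0.0, 0.0]
ft_force: [-1.6, 1.8, 3.6]
width: 0.0411
grip_force: 20.0
```

```bash

python3 -m pendant '[[0,0,-0.02,0],[0,0,-0.03,0],[0.015,0.0045,0,0],[0.03,0.005,0,0],[0.03,0.005,0,0],[0.03,0.005,0,0],[0.03,0.005,0,0],[0,0,0,0]]'
python3 -m pendant '[[0,0,0,0],[0,0,0.02,0],[0,0,0.015,0],[0,0,0.005,0],[0,0,0,0],[0,0,0,0]]'
```

```text
time: 13.62
ee_pos: [0.4897, 0.1155, 0.0801]
eef_rot: [-0.001, 1.0, -0.0, -0.003]
ft_force: [0.9, -0.2, -1.9]
width: 0.0411
grip_force: 20.0
time: 14.12
ee_pos: [0.4961, 0.1146, 0.0417]
eef_rot: [0.0, 1.0, -0.0, 0.0]
ft_force: [-0.4, -0.2, -1.8]
width: 0.0408
grip_force: 20.0
```

```bash

python3 -m pendant '[[0,0,0.002,0],[0,0,0,0]]'
python3 -m pendant '[[0,0,0,0],[0,0,0,0],[0,0,0,0],[0,0,0,0],[0,0,0,0]]' 1
python3 -m pendant '[[0,0,-0.02,0],[0,0,-0.03,0],[0,0,-0.035,0],[0,0,-0.03,0],[-0.02,-0.03,0,0],[-0.022,-0.034,0,0],[-0.022,-0.034,0,0],[-0.022,-0.034,0,0]]'
python3 - <<'E'
from h import *
for n in("top","side"):
    c=r.camera(n); cv2.imwrite(f"pics/p2{n}.png",c["img"][:,:,::-1])
    for d in r.outline_of("bush",n): print(n,d["score"],d["bbox"],locate(c,d["mask"],"bush",.008))
    for d in r.outline_of("sleeve",n): print(n,d["score"],d["bbox"],locate(c,d["mask"],"sleeve"))
E
python3 -m pendant '[[-0.022,-0.034,0,0],[-0.022,-0.034,0,0],[0,0,0,0],[0,0,0,0]]'
```

```text
time: 14.28
ee_pos: [0.4959, 0.1149, 0.0398]
eef_rot: [-0.0, 1.0, 0.0, 0.0]
ft_force: [0.3, 0.5, -2.1]
width: 0.0407
grip_force: 20.0
time: 14.7
ee_pos: [0.4957, 0.115, 0.0398]
eef_rot: [-0.0, 1.0, 0.0, 0.0]
ft_force: [-0.1, 0.4, 0.6]
width: 0.0668
grip_force: 0.0
time: 15.37
ee_pos: [0.5824, -0.0184, 0.1551]
eef_rot: [-0.001, 1.0, 0.0, 0.001]
ft_force: [1.2, 0.5, -0.2]
width: 0.0868
grip_force: 0.0
top 0.83 [231.6, 238.7, 29.4, 19.5] [0.49558953 0.11418271]
top 0.64 [227.4, 151.3, 23.3, 25.3] [0.71650969 0.13430372]
side 0.72 [245.2, 205.4, 16.6, 19.1] [0.49382148 0.10882512]
side 0.55 [307.5, 189.7, 14.3, 20.5] [0.70876278 0.11249338]
side 0.6 [320.4, 230.4, 16.6, 15.9] [ 0.62881921 -0.0870285 ]
time: 16.0
ee_pos: [0.6256, -0.0861, 0.1543]
eef_rot: [0.001, 1.0, -0.0, -0.0]
ft_force: [-0.7, 0.3, -0.4]
width: 0.087
grip_force: 0.0
```

```bash

python3 -m pendant '[[-0.002,-0.002,0.035,0],[0,0,0.035,0],[0,0,0.035,0],[0,0,0.02,0],[0,0,0.009,0],[0,0,0,0]]'
python3 -m pendant '[[0,0,0,0],[0,0,0,0],[0,0,0,0],[0,0,0,0],[0,0,0,0],[0,0,0,0],[0,0,0,0],[0,0,0,0]]' 0 20
python3 -m pendant '[[0,0,0,0],[0,0,0,0]]'
```

```text
time: 16.5
ee_pos: [0.626, -0.0848, 0.0187]
eef_rot: [-0.001, 1.0, 0.001, -0.002]
ft_force: [0.0, 1.1, -0.1]
width: 0.087
grip_force: 0.0
time: 17.17
ee_pos: [0.6278, -0.0868, 0.0209]
eef_rot: [-0.0, 1.0, 0.0, 0.0]
ft_force: [-0.6, 1.3, 3.0]
width: 0.049
grip_force: 20.0
time: 17.33
ee_pos: [0.6278, -0.0867, 0.0209]
eef_rot: [-0.0, 1.0, 0.0, 0.0]
ft_force: [-1.1, 2.1, 4.7]
width: 0.0494
grip_force: 20.0
```

Next is board_3 at (0.473, -0.087): tool x +0.155, z 0.029 when placed.

```bash

python3 -m pendant '[[0,0,-0.02,0],[0,0,-0.03,0],[0.02,0,0,0],[0.03,0,0,0],[0.035,0,0,0],[0.035,0,0,0],[0.035,0,0,0],[0,0,0,0]]'
python3 -m pendant '[[0,0,0,0],[0,0,0.02,0],[0,0,0.015,0],[0,0,0.005,0],[0,0,0,0],[0,0,0,0]]'
```

```text
time: 18.0
ee_pos: [0.4642, -0.0877, 0.0681]
eef_rot: [0.001, 1.0, 0.001, -0.004]
ft_force: [0.4, -1.3, -4.2]
width: 0.0495
grip_force: 20.0
time: 18.5
ee_pos: [0.4731, -0.0874, 0.0306]
eef_rot: [-0.0, 1.0, -0.0, -0.0]
ft_force: [0.5, 1.2, -4.0]
width: 0.049
grip_force: 20.0
```

```bash

python3 -m pendant '[[0,0,0.0015,0],[0,0,0,0]]'
python3 -m pendant '[[0,0,0,0],[0,0,0,0],[0,0,0,0],[0,0,0,0],[0,0,0,0]]' 1
python3 -m pendant '[[0,0,-0.02,0],[0,0,-0.03,0],[0,0,-0.035,0],[0,0,-0.035,0],[-0.006,-0.033,0,0],[-0.006,-0.035,0,0],[-0.006,-0.035,0,0],[-0.006,-0.035,0,0]]'
python3 -m pendant '[[-0.007,-0.04,0,0],[-0.007,-0.04,0,0],[-0.007,-0.04,0,0],[-0.006,-0.04,0,0],[0,0,0,0.12],[0,0,0,0.12],[0,0,0,0.12],[0,0,0,0.12]]'
python3 -m pendant '[[0,0,0,0.12],[0,0,0,0.12],[0,0,0,0],[0,0,0,0]]'
python3 - <<'E'
from h import *
for n in("top","side"):
    c=r.camera(n); cv2.imwrite(f"pics/p3{n}.png",c["img"][:,:,::-1])
    for d in r.outline_of("sleeve",n): print(n,d["score"],d["bbox"],locate(c,d["mask"],"sleeve",.008))
    for d in r.outline_of("nut",n): print(n,d["score"],d["bbox"],locate(c,d["mask"],"nut"))
s=r.read_state(); Q=R.from_quat(s["eef_rot"]).as_matrix(); print(np.degrees(np.arctan2(Q[1,1],Q[0,1])), Q.T@(np.array([.524,-.385,.015])-s["ee_pos"]),s["joint_positions"][6])
E
```

```text
time: 18.67
ee_pos: [0.473, -0.0872, 0.0293]
eef_rot: [-0.0, 1.0, -0.0, 0.0]
ft_force: [-0.8, -0.3, -3.7]
width: 0.0494
grip_force: 20.0
time: 19.08
ee_pos: [0.4728, -0.0871, 0.0293]
eef_rot: [-0.0, 1.0, 0.0, 0.0]
ft_force: [0.7, 0.4, -0.1]
width: 0.0749
grip_force: 0.0
time: 19.75
ee_pos: [0.4969, -0.2265, 0.1496]
eef_rot: [-0.001, 1.0, 0.0, 0.001]
ft_force: [0.1, -0.1, 0.0]
width: 0.0866
grip_force: 0.0
time: 20.42
ee_pos: [0.5235, -0.3854, 0.1488]
eef_rot: [0.241, 0.971, 0.0, -0.0]
ft_force: [-0.4, -0.5, -0.0]
width: 0.087
grip_force: 0.0
time: 20.75
ee_pos: [0.5237, -0.3849, 0.1489]
eef_rot: [0.35, 0.937, -0.0, -0.0]
ft_force: [-0.9, 0.2, 0.5]
width: 0.0871
grip_force: 0.0
top 0.69 [436.5, 228.9, 23.4, 22.6] [ 0.52492928 -0.38506069]
side 0.61 [269.1, 241.9, 20.8, 20.1] [ 0.47183018 -0.09023104]
side 0.66 [350.2, 310.9, 23.4, 22.3] [ 0.52512249 -0.38354489]
48.83658331263265 [-0.00022472  0.00032415  0.13406125] 1.6805346166123538
```

```bash

python3 -m pendant '[[0,0,0.035,0],[0,0,0.035,0],[0,0,0.035,0],[0,0,0.02,0],[0,0,0.008,0],[0,0,0,0]]'
python3 -m pendant '[[0,0,0,0],[0,0,0,0],[0,0,0,0],[0,0,0,0],[0,0,0,0],[0,0,0,0],[0,0,0,0],[0,0,0,0]]' 0 20
python3 -m pendant '[[0,0,0,0],[0,0,0,0]]'
python3 -m pendant '[[0,0,0,0],[0,0,0,0]]' 0 35
```

```text
time: 21.55
ee_pos: [0.5227, -0.3845, 0.0143]
eef_rot: [0.352, 0.936, 0.0, -0.001]
ft_force: [0.0, 1.2, 0.1]
width: 0.0872
grip_force: 0.0
time: 22.22
ee_pos: [0.5239, -0.3849, 0.0162]
eef_rot: [0.352, 0.936, 0.0, 0.0]
ft_force: [-0.2, 0.2, 2.4]
width: 0.0452
grip_force: 19.9
time: 22.38
ee_pos: [0.5238, -0.3849, 0.0162]
eef_rot: [0.352, 0.936, 0.0, 0.0]
ft_force: [-0.4, 2.8, 3.0]
width: 0.0449
grip_force: 19.9
time: 22.55
ee_pos: [0.5238, -0.3849, 0.0162]
eef_rot: [0.352, 0.936, 0.0, 0.0]
ft_force: [-0.3, 2.1, 4.7]
width: 0.0453
grip_force: 34.9
```

```bash

python3 -m pendant '[[0,0,-0.02,0],[0,0,-0.03,0],[0,0,-0.035,-0.12],[0,0,-0.035,-0.12],[0,0,-0.03,-0.12],[0,0,0,-0.12],[0,0,0,-0.12],[0,0,0,-0.12]]'
python3 -m pendant '[[0,0,0,0],[0.003,0.02,0,0],[0.006,0.036,0,0],[0.006,0.036,0,0],[0.006,0.036,0,0],[0.006,0.036,0,0],[0.006,0.036,0,0],[0.006,0.036,0,0]]'
python3 -m pendant '[[0.006,0.036,0,0],[0.006,0.036,0,0],[0.006,0.036,0,0],[0.006,0.036,0,0],[0.006,0.036,0,0],[0.006,0.036,0,0],[0.006,0.036,0,0],[0.006,0.036,0,0]]'
python3 -m pendant '[[0.006,0.036,0,0],[0.006,0.036,0,0],[0.006,0.032,0,0],[0,0,0,0],[0,0,0,0]]'
```

```text
time: 23.22
ee_pos: [0.5233, -0.3853, 0.166]
eef_rot: [-0.003, 1.0, -0.0, 0.0]
ft_force: [0.5, 0.6, -2.3]
width: 0.0453
grip_force: 34.9
time: 23.88
ee_pos: [0.4836, -0.1477, 0.1655]
eef_rot: [0.002, 1.0, 0.0, -0.0]
ft_force: [2.0, 0.6, -2.2]
width: 0.0451
grip_force: 34.9
time: 24.55
ee_pos: [0.4357, 0.1402, 0.1657]
eef_rot: [0.003, 1.0, 0.0, -0.0]
ft_force: [1.7, -0.4, -2.3]
width: 0.0451
grip_force: 34.9
time: 24.97
ee_pos: [0.4177, 0.2441, 0.1653]
eef_rot: [0.0, 1.0, -0.0, -0.001]
ft_force: [0.9, -0.2, -2.5]
width: 0.0448
grip_force: 34.9
```

```bash

python3 -m pendant '[[-0.001,-0.001,0.035,0],[0,0,0.035,0],[0,0,0.035,0],[0,0,0.02,0],[0,0,0.013,0],[0,0,0,0],[0,0,0,0]]'
python3 -m pendant '[[0,0,0.002,0],[0,0,0,0]]'
```

```text
time: 25.55
ee_pos: [0.4196, 0.2405, 0.0279]
eef_rot: [0.002, 1.0, -0.001, -0.0]
ft_force: [0.6, 0.8, -1.8]
width: 0.045
grip_force: 35.0
time: 25.72
ee_pos: [0.42, 0.2418, 0.0268]
eef_rot: [0.001, 1.0, 0.0, 0.001]
ft_force: [-1.0, 0.2, -2.1]
width: 0.045
grip_force: 35.0
```

```bash

python3 -m pendant '[[0,0,0.002,0],[0,0,0,0],[0,0,0,0]]'
python3 -m pendant '[[0,0,0,0],[0,0,0,0],[0,0,0,0],[0,0,0,0],[0,0,0,0],[0,0,0,0]]' 1
python3 -m pendant '[[0,0,-0.02,0],[0,0,-0.035,0],[0,0,-0.035,0],[0,0,-0.035,0],[0,0,-0.035,0],[0,0,-0.035,0],[0,0,0,0],[0,0,0,0]]'
python3 -m pendant '[[0.02,0.035,0,0],[0.02,0.035,0,0],[0.02,0.035,0,0],[0.02,0.035,0,0],[0.02,0.035,0,0],[0.02,0.035,0,0],[0,0,0,0],[0,0,0,0]]'
python3 - <<'E'
from h import *
B=dict(bearing=(.398,-.262),nut=(.419,.243),sleeve=(.473,-.087),bush=(.496,.1155))
for n in("top","side"):
    c=r.camera(n); a=c["img"][:,:,::-1]
    cv2.imwrite(f"pics/f{n}.png",cv2.resize(a[130:310,80:480] if n=="top" else a[150:350,170:430],(800,360) if n=="top" else(780,600),interpolation=cv2.INTER_CUBIC))
    for k in B:
        for d in r.outline_of(k,n): print(n,k,round(d["score"],2),((locate(c,d["mask"],k,.008)-B[k])*1000).round(1))
E
```

```text
time: 25.97
ee_pos: [0.4195, 0.2419, 0.0243]
eef_rot: [-0.0, 1.0, 0.0, 0.0]
ft_force: [-0.3, -0.1, -2.6]
width: 0.0448
grip_force: 35.0
time: 26.47
ee_pos: [0.4195, 0.2419, 0.0241]
eef_rot: [-0.0, 1.0, 0.0, 0.0]
ft_force: [1.2, 0.1, 0.3]
width: 0.0771
grip_force: 0.0
time: 27.13
ee_pos: [0.4203, 0.2425, 0.221]
eef_rot: [-0.0, 1.0, 0.001, 0.002]
ft_force: [-0.3, -0.6, -0.7]
width: 0.0869
grip_force: 0.0
time: 27.8
ee_pos: [0.2971, 0.4531, 0.2171]
eef_rot: [-0.002, 1.0, -0.001, -0.001]
ft_force: [0.5, -0.4, -0.3]
width: 0.0869
grip_force: 0.0
top bearing 0.74 [-0.1  0.2]
top nut 0.69 [ 0.3 -2.2]
top sleeve 0.67 [-0.3 -1.2]
top bush 0.78 [ 0.8 -1.1]
top bush 0.72 [220.9  18. ]
side bearing 0.83 [-0.1 -2.9]
side nut 0.53 [ 0.8 -2.9]
side sleeve 0.64 [ 1.2 -0.2]
side bush 0.87 [-0.9 -3.4]
side bush 0.63 [213.8   3. ]
```

View pics/ftop.png

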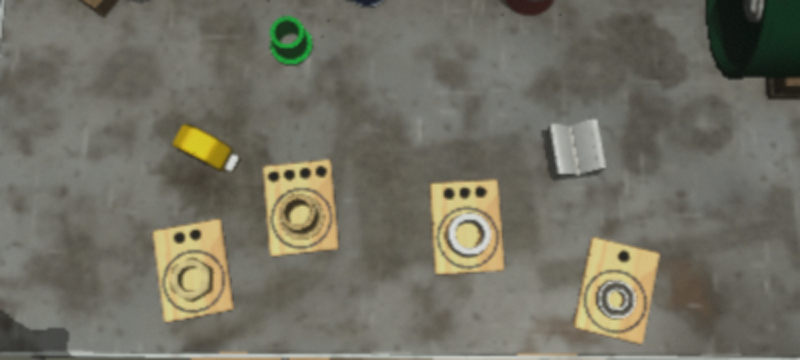

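View pics/fside.png

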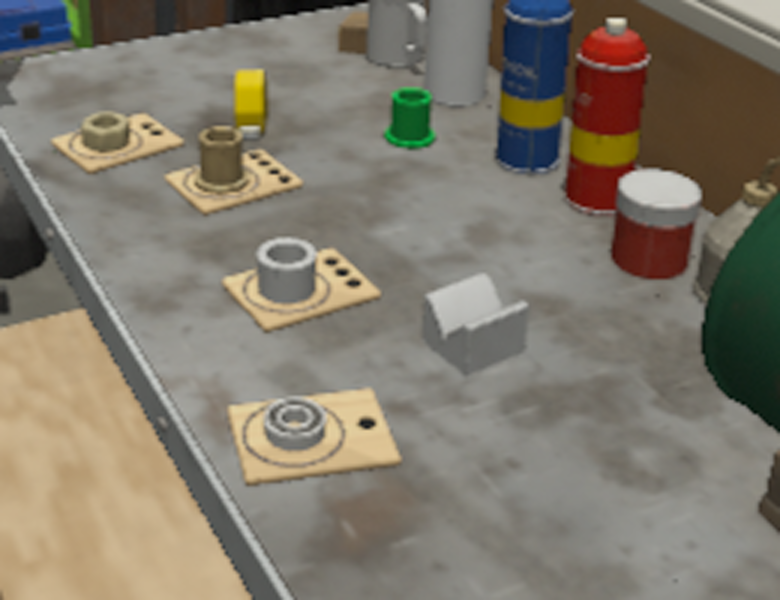

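Both pictures show each part standing centred in its circle. In the top crop the nut is at (194,280), the bush at (300,214), the sleeve at (468,234) and the bearing at (616,299). The tape measure and V block have not moved, so I'm handing in.

```bash
python3 -c "
from bench import r
print(r.close_job())"
```

```text
the job is handed in; nothing more can be done
None
```

The job is handed in: bearing on one dot, nut on two, sleeve on three and bush on four, each measured within about 4 mm of its circle's centre, with the tape measure and V block left where they were; the hand-in call gave no verdict.

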